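# Lock the food press with its T-key

## Task

Take the T-shaped key out of its wooden block, feel its cross-head down through the slot in the bar over the food press, push it gently against the sprung plate and turn it a quarter turn clockwise. Let it rise into its notch under the bar, so that the key alone holds the plate down, and let go; do not force it and leave the other things where they are.

Things in the scene. Friction and masses are not known exactly. Their poses are not given: they have to be found in the camera images.
- t_key: loose upright key, 80 g. Origin: centre of the underside of its steel cross-head, z up. Head 36 mm along x, 8 mm along y, z 0 to 8 mm. Shaft 8 mm across. Round flange 32 mm across, z 23 to 27 mm. Black grip 40 mm along x, 12 mm along y, z 27 to 65 mm: pinch it across y. Half a turn about z gives the same key. It hangs in the block by its flange; 30 mm straight up frees it
- key_stand: fixed wooden block 66 x 44 x 30 mm with a 42 x 14 mm pocket (long along x) in which the key stands; origin at the centre of its underside, z up
- press: fixed steel food press: open box 110 (x) x 130 (y) x 70 mm, spout low on its -x side; origin at the centre of its underside, z up. A bar 56 mm wide (x), 8 mm thick, lies over it along y, top 78 mm above the origin. Under it the sprung plate with a 10 mm wide rib along x, rib top 67 mm above the origin when free. Key and press must not bear on each other with over 60 N in all
- slot_nominal (a point): press centre at the height of the bar's top. The upright slot in the bar, 11.5 mm (press x) by 40 mm (press y), is centred here along y, but the bar may sit up to 15 mm to either side along the press's x, held stiffly there. No pose tells how far: feel for the slot or look. The key goes in with its head (its x) along the press's y
- locked_level (a point): press centre, 62 mm above its origin: height of the key's origin once risen into the notch. 3 mm ribs under the bar guard the 12 mm wide notch (along press x): to pass them turn with the key's origin 5 to 7 mm below this (at 7 mm the flange meets the bar), clockwise from above, to deep stops at 90 degrees or a little more; then let it rise. The other way is blocked
- press_plate (a joint): how far the plate is pushed down (m): 0 free, about 0.005 with the key locked, 0.012 with the flange on the bar. The spring pushes back with 4.5 N at 0 and 0.7 N more for each mm
- garlic: garlic bulb, 60 mm, bystander; origin at its underside
- lemon: lemon, 72 mm, bystander; origin at its underside
- spice_jar: spice jar, 49 mm wide, 110 mm tall, bystander; origin at its underside
Not all that is in view belongs to the job. What is shaped like the t_key but blue or turquoise is not meant.

How it is judged:
By the outcome, as a careful person would: the job done as asked, in the order asked, and still so for the second after the job is handed in, with the robot touching nothing.
It also fails if it takes over 67 s, if anything falls off the work surface, if the arm or the gripper's body presses on something with over 40 N, if the wrist force passes 120 N, or if a joint passes its speed limit or range.

## Robot

A 6-joint arm with a two-finger parallel gripper is mounted at the origin on a cart in front of the work surface, level with it; the furniture and walls round the work are solid. World frame = base frame: x ahead of the robot, y to its left, z up, the work surface at z = 0. Lengths are in mm, angles in rad, forces in N, time in s.
With the tool pointing down it reaches from about 350 to 850 mm from the base axis. Payload 8.1 kg.
Tool frame: the origin (TCP) lies at the very end of the fingers, on their centre line; the grasp point (between the pads) lies 19 mm behind it (arm.grip_depth is the z of the grasp point in the tool frame, in mm); z points along the fingers, y is the direction in which the jaws open and shut (so a half turn about z gives the same grasp; the last joint's range is limited). The gripper opens to 85 mm and grips with 20 to 120 N. Pads are 22 mm wide; open, the fingers measure 114 mm over their backs; the gripper's body (76 mm by 85 mm) begins 54 mm behind the grasp point. The pads swing forward as they close: fully open they stand 13 mm farther back than shut.
Start: joints at [1.156, 0.13, 1.488, -0, 1.523, -0.085], TCP at [194.291, 567.676, 231.292] pointing down, gripper open.
Joint ranges: [-2.96, 2.96], [-0.89, 2.26], [0.02, 2.5], [-1.34, 4.48], [0, 2.73], [-2.66, 2.66]. Speed limits (rad/s): [2.39, 2.39, 2.79, 3.14, 3.14, 3.14].

## Interface

Orientations are given as [roll, pitch, yaw] about the fixed x, y, z axes, in that order (R = Rz(yaw) Ry(pitch) Rx(roll)).
In Python, from station import arm gives the robot as it stands. The module is installed in compiled form; this text tells all that it offers.
- The arm moves only by the tool step_arm, never from a script. Its argument "plan" is text: rows parted by semicolons, each of 4 numbers parted by spaces: the shift along the tool's x, y, z in cm, then the turn about the tool's z in rad. In form: dx dy dz twist; .... A call has exactly 10 rows; each row is the pose to reach, as a shift and turn from the pose measured when the call began, along the tool's axes at that moment; what a row does not reach only later rows make up. A row lasts 1/12 s, in which the tool goes at most 41.7 mm and 7.16 degrees, less where a joint would pass 70% of its speed; a pose out of reach is approached as far as the arm can. A call with a gripper value outside its range is refused whole. "grip" is the opening, from 0 (shut) to 1 (fully open), set as the call begins (left out, the last holds). The fingers move at their own pace and stop on an object; "grip_force" is the grip in N (left out, the last holds). Time passes only in rows, so rows that repeat a pose let the fingers close, or fill a call up. It gives the time, the measured TCP pose, the force and the opening at its end, in the units of the state.
- arm.sense(): the state, without advancing time (a new reading comes with each control period).
- arm.grab_frame(name): name is "scene" or "top"; returns (picture, depth): 420x560x3 uint8, red, green, blue; 420x560 float32, mm along the optical axis (not along the pixel's ray), 0 where there is no reading.
- arm.camera_model(name): a dict with "intrinsics" (3x3 intrinsics, pixels), "distortion" ([k1, k2, p1, p2, k3] as OpenCV has them; the pictures are not rectified), "world_to_cam" (4x4, takes a point from world to camera coordinates). Camera axes: x right, y down, z forward; pixel columns grow to the right and rows downward; lengths in mm; the calibration is good to about 2 mm. A picture is of the moment at which its call begins. camera_model takes no time and is no camera call.
- arm.finish_job(): hands the job in, once; it reports no verdict.
The state is a dict: "time": time; "joints": joint angles; "dq": joint speeds; "joint_efforts": joint torques, N m; "eef_pos": TCP position; "eef_rot": TCP orientation; "force": force on the tool from outside, world axes, zero at the start; "wrist_torque": the same for the moment, N m; "grip_width": finger opening in mm.
Only numpy, scipy, OpenCV 4.12 (cv2) and the standard library are available. Lean on these libraries where they do the work, as an engineer would, in place of code of your own. Each camera call takes 0.05 s, during which the arm holds its last target.

## Working session

There is one attempt and no reset: what is moved stays moved. The work goes in short steps, Python scripts to look and compute and a tool call to move; the robot and the scene stay as the last step left them, time stands still between calls to the robot, and variables do not carry over. Pictures are saved under pics/ and viewed, and the job is handed in when it is done.

Besides the shell and the picture viewer there is one more tool, called after ">>>" by a JSON object that holds its "op" and its "data". step_arm: Moves the arm, as the interface text tells. Its arguments: {"type":"object","properties":{"plan":{"type":"string"},"grip":{"type":"number"},"grip_force":{"type":"number"}},"required":["plan"]}

```bash
mkdir -p pics; cat > h.py <<'E'
import numpy as np, cv2
from station import arm
def grab(n,tag):
    im,d=arm.grab_frame(n); cv2.imwrite(f'pics/{tag}.png',im[:,:,::-1]); np.save(f'pics/{tag}.npy',d); return im,d
def cm(n):
    c=arm.camera_model(n); return np.array(c['intrinsics'],float),np.array(c['distortion'],float),np.array(c['world_to_cam'],float)
def px2w(n,u,v,d):
    K,D,T=cm(n); p=cv2.undistortPoints(np.array([[[u,v]]],float),K,D)[0,0]
    return (np.linalg.inv(T)@np.array([p[0]*d,p[1]*d,d,1]))[:3]
def px2z(n,u,v,z):
    K,D,T=cm(n); p=cv2.undistortPoints(np.array([[[u,v]]],float),K,D)[0,0]
    Ti=np.linalg.inv(T); o=Ti[:3,3]; r=Ti[:3,:3]@np.array([p[0],p[1],1]); return o+r*(z-o[2])/r[2]
def w2px(n,P):
    K,D,T=cm(n); return cv2.projectPoints(np.array(P,float).reshape(-1,1,3),cv2.Rodrigues(T[:3,:3])[0],T[:3,3],K,D)[0][:,0]
def cloud(n,d):
    K,D,T=cm(n); h,w=d.shape; g=np.mgrid[0:h,0:w]; uv=np.stack([g[1],g[0]],-1).reshape(-1,1,2).astype(float)
    p=cv2.undistortPoints(uv,K,D)[:,0]; z=d.reshape(-1,1); P=np.c_[p*z,z,np.ones(len(z))]
    return (P@np.linalg.inv(T).T)[:,:3].reshape(h,w,3)
E
python3 - <<'E'
from h import *
for n in('scene','top'):
    grab(n,n+'0'); K,D,T=cm(n); print(n,K[0,0],K[0,2],K[1,2],np.linalg.inv(T).round(2).tolist())
s=arm.sense(); print({k:np.round(v,3).tolist() for k,v in s.items()},arm.grip_depth)
E
```

```text
scene 495.23118222812667 272.79836281516623 220.0458247912593 [[0.89, -0.22, 0.39, 152.13], [-0.45, -0.4, 0.8, -843.51], [-0.02, -0.89, -0.46, 484.46], [0.0, 0.0, 0.0, 1.0]]
top 419.79823159379964 274.7673086149158 203.88653072906882 [[0.01, -1.0, 0.06, 447.14], [-1.0, -0.01, 0.0, -144.48], [-0.0, -0.06, -1.0, 1005.54], [0.0, 0.0, 0.0, 1.0]]
{'time': 0.1, 'joints': [1.156, 0.131, 1.489, 0.0, 1.523, -0.085], 'dq': [0.002, -0.002, -0.003, -0.001, -0.0, 0.0], 'joint_efforts': [0.001, -57.095, -50.194, -0.0, 0.008, 0.0], 'eef_pos': [194.083, 567.209, 230.355], 'eef_rot': [-3.14, -0.0, 2.812], 'force': [0.157, -0.12, -0.204], 'wrist_torque': [-0.004, 0.008, -0.015], 'grip_width': 85.552} -18.700000000000003
```

View pics/scene0.png

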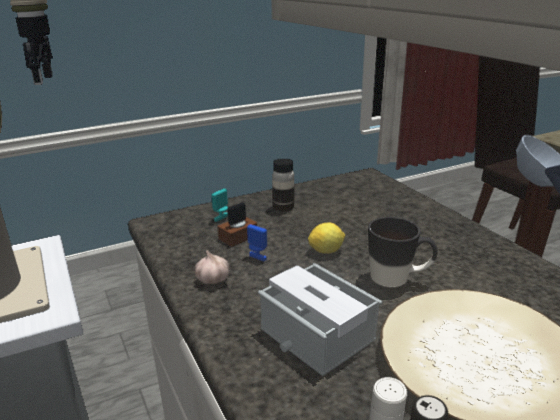

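View pics/top0.png

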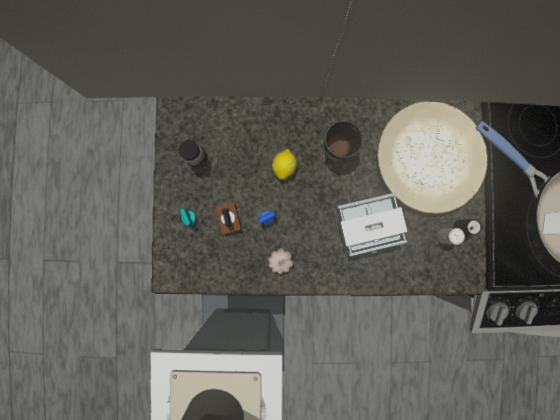

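```bash
python3 - <<'E'
import cv2,numpy as np
im=cv2.imread('pics/top0.png')
a=cv2.resize(im[190:250,175:285],None,fx=7,fy=7,interpolation=cv2.INTER_CUBIC)
cv2.imwrite('pics/tk.png',a)
a=cv2.resize(im[185:265,325:420],None,fx=7,fy=7,interpolation=cv2.INTER_CUBIC)
cv2.imwrite('pics/tp.png',a)
im=cv2.imread('pics/scene0.png')
a=cv2.resize(im[180:280,190:290],None,fx=6,fy=6,interpolation=cv2.INTER_CUBIC)
cv2.imwrite('pics/sk.png',a)
a=cv2.resize(im[250:370,250:390],None,fx=5,fy=5,interpolation=cv2.INTER_CUBIC)
cv2.imwrite('pics/sp.png',a)
E
```

```text
(no output)
```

View pics/tk.png

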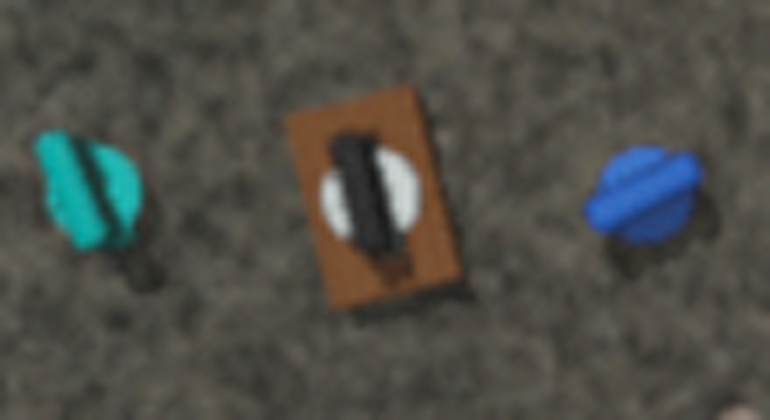

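View pics/tp.png

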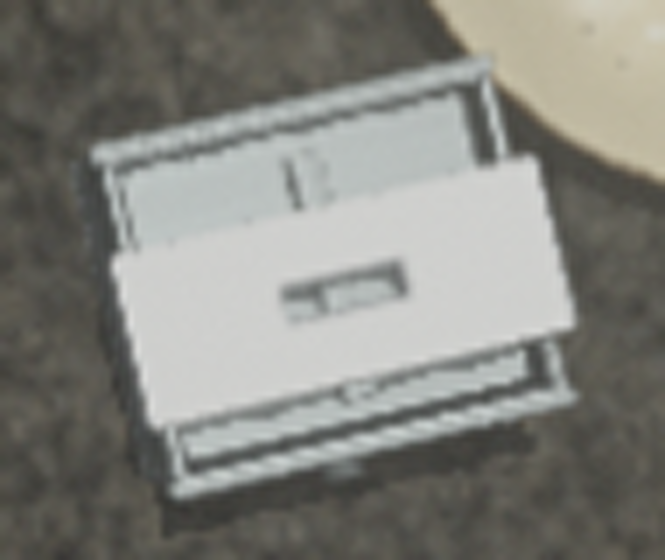

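View pics/sk.png

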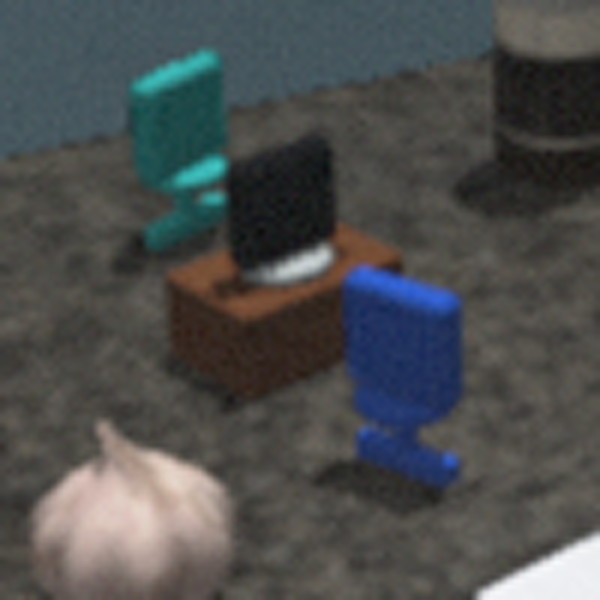

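View pics/sp.png

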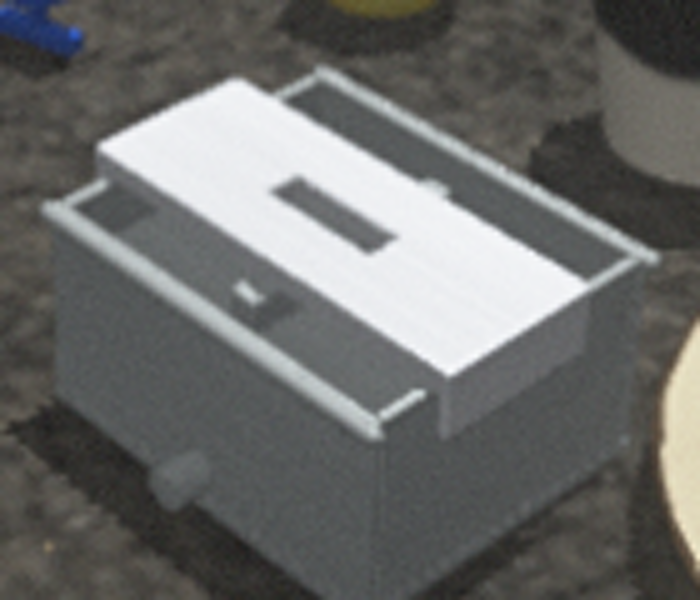

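```bash
python3 - <<'E'
from h import *
def pts(n,L,s,o,z): return np.array([px2z(n,(u+.5)/s-.5+o[0],(v+.5)/s-.5+o[1],z) for u,v in L])
def rep(name,P):
    print(name,'c',P.mean(0).round(1),'edges',[ (np.linalg.norm(P[(i+1)%4]-P[i]).round(1), np.degrees(np.arctan2(*(P[(i+1)%4]-P[i])[1::-1])).round(1)) for i in range(4)])
rep('block',pts('top',[(287,112),(412,83),(462,275),(332,308)],7,(175,190),30))
rep('grip',pts('top',[(333,135),(375,133),(402,250),(362,257)],7,(175,190),72))
rep('slot',pts('top',[(280,292),(402,262),(410,290),(290,322)],7,(325,185),78))
rep('bar',pts('top',[(113,257),(538,155),(577,328),(155,427)],7,(325,185),78))
rep('box',pts('top',[(92,152),(488,60),(575,398),(175,495)],7,(325,185),70))
rep('slotS',pts('scene',[(272,190),(298,176),(398,238),(370,254)],5,(250,250),78))
rep('barS',pts('scene',[(98,150),(238,78),(588,284),(446,376)],5,(250,250),78))
rep('blockS',pts('scene',[(168,278),(332,222),(402,258),(244,322)],6,(190,180),30))
rep('gripS',pts('scene',[(227,165),(318,135),(335,142),(240,172)],6,(190,180),72))
for t in('top','scene'):
    P=cloud(t,np.load(f'pics/{t}0.npy'))
    im=cv2.imread(f'pics/{t}0.png')
    m=(abs(P[...,2]-78)<4)&(im.min(-1)>150)
    q=P[m]; q=q[(abs(q[:,0]-400)<250)]
    print(t,len(q),np.median(q,0).round(1) if len(q) else '')
    if len(q):
        print(cv2.minAreaRect(q[:,:2].astype(np.float32)))
    print('table',np.median(P[240:290,170:200] if t=='top' else P[230:260,290:310],(0,1)).round(1))
E
```

```text
block c [474.7 -31.7  30. ] edges [(np.float64(42.9), np.float64(-76.4)), (np.float64(66.1), np.float64(-164.6)), (np.float64(44.6), np.float64(104.8)), (np.float64(67.0), np.float64(13.9))]
grip c [473.7 -34.9  72. ] edges [(np.float64(13.4), np.float64(-86.8)), (np.float64(38.3), np.float64(-166.1)), (np.float64(12.9), np.float64(100.5)), (np.float64(40.0), np.float64(14.3))]
slot c [ 456.4 -361.4   78. ] edges [(np.float64(40.4), np.float64(-76.0)), (np.float64(9.2), np.float64(-164.0)), (np.float64(39.9), np.float64(105.0)), (np.float64(10.0), np.float64(18.6))]
bar c [ 456.3 -361.9   78. ] edges [(np.float64(140.8), np.float64(-76.3)), (np.float64(56.5), np.float64(-167.4)), (np.float64(139.4), np.float64(103.2)), (np.float64(55.2), np.float64(14.1))]
box c [ 461.4 -359.5   70. ] edges [(np.float64(132.2), np.float64(-76.5)), (np.float64(112.1), np.float64(-165.6)), (np.float64(133.3), np.float64(103.6)), (np.float64(112.3), np.float64(13.8))]
slotS c [ 457.6 -359.5   78. ] edges [(np.float64(10.4), np.float64(14.1)), (np.float64(40.0), np.float64(-76.9)), (np.float64(11.0), np.
[... 284 characters left out ...]
es [(np.float64(65.4), np.float64(10.3)), (np.float64(36.9), np.float64(-74.8)), (np.float64(65.5), np.float64(-165.7)), (np.float64(41.4), np.float64(104.8))]
gripS c [475.5 -30.7  72. ] edges [(np.float64(35.7), np.float64(11.0)), (np.float64(8.1), np.float64(-70.5)), (np.float64(36.5), np.float64(-170.5)), (np.float64(7.1), np.float64(104.0))]
top 1732 [ 452.6 -374.4   78.5]
((468.6996154785156, -446.10992431640625), (118.47860717773438, 317.55438232421875), 5.374093532562256)
table [3.618e+02 7.460e+01 1.000e-01]
scene 3351 [ 450.8 -398.6   78.7]
((458.6830139160156, -445.2936706542969), (84.69684600830078, 320.37603759765625), 0.9718778729438782)
table [ 5.689e+02 -1.161e+02 -1.000e-01]
```

```bash
cat >> h.py <<'E'
def to(x,y,z,psi_deg,s=None):
    s=s or arm.sense(); p=np.array(s['eef_pos']); R=cv2.Rodrigues(np.zeros(3))[0]
    from scipy.spatial.transform import Rotation as Ro
    R=Ro.from_euler('xyz',s['eef_rot']).as_matrix()
    d=R.T@(np.array([x,y,z])-p)/10
    psi=s['eef_rot'][2]; tw=psi-np.radians(psi_deg); tw=(tw+np.pi)%(2*np.pi)-np.pi
    print('t',round(s['time'],2),'pos',p.round(1),'rot',np.round(s['eef_rot'],3),'psi',np.degrees(psi).round(2),'F',np.round(s['force'],1),'w',round(s['grip_width'],1)); print('shift cm',d.round(3),'twist',tw.round(3))
E
python3 -c "
from h import *
to(474.8,-32,150,194.3)"
```

```text
t 0.1 pos [194.1 567.2 230.4] rot [-3.14  -0.     2.812] psi 161.1 F [ 0.2 -0.1 -0.2] w 85.6
shift cm [-45.966 -47.587   8.109] twist -0.579
```

>>> {"op": "step_arm", "data": {"plan": "-2 -2 0 -0.05; -4.5 -4.7 0.2 -0.1; -7.2 -7.5 0.5 -0.15; -10 -10.4 0.8 -0.2; -12.8 -13.2 1.1 -0.25; -15.6 -16.1 1.4 -0.3; -18.4 -19 1.7 -0.35; -21.2 -21.9 2 -0.4; -24 -24.8 2.3 -0.45; -26.8 -27.7 2.5 -0.5", "grip": 0.5, "grip_force": 40}}

```text
time: 0.93
eef_pos: [357.9, 216.4, 205.2]
eef_rot: [-3.14, -0.001, -2.968]
force: [0.7, 0.2, 0.4]
grip_width: 42.5
```

```bash
python3 -c "
from h import *
to(474.8,-32,130,194.3)"
```

```text
t 0.93 pos [357.9 216.4 205.2] rot [-3.140e+00 -1.000e-03 -2.968e+00] psi -170.08 F [0.7 0.2 0.4] w 42.5
shift cm [ -7.246 -26.471   7.551] twist -0.076
```

>>> {"op": "step_arm", "data": {"plan": "-1 -3.6 0.8 -0.02; -2 -7.2 1.6 -0.04; -3 -10.8 2.4 -0.06; -4 -14.4 3.2 -0.076; -5 -18 4 -0.076; -6 -21.6 5 -0.076; -6.8 -24.8 6 -0.076; -7.25 -26.47 7 -0.076; -7.25 -26.47 7.55 -0.076; -7.25 -26.47 7.55 -0.076"}}

```text
time: 1.77
eef_pos: [473.5, -32.5, 128.0]
eef_rot: [3.141, -0.005, -2.895]
force: [-0.9, 0.2, -0.2]
grip_width: 42.8
```

```bash
python3 -c "
from h import *
grab('top','top1');grab('scene','scene1')
to(474.8,-32,38.5,194.3)
im=cv2.imread('pics/scene1.png');cv2.imwrite('pics/s1.png',cv2.resize(im[130:290,160:320],None,fx=3.7,fy=3.7,interpolation=cv2.INTER_CUBIC))"
```

```text
t 1.87 pos [474.2 -31.3 129.7] rot [-3.141e+00 -3.000e-03 -2.892e+00] psi -165.72 F [ 0.1 -0.6  1.3] w 42.9
shift cm [-0.065 -0.082  9.116] twist -0.0
```

View pics/s1.png

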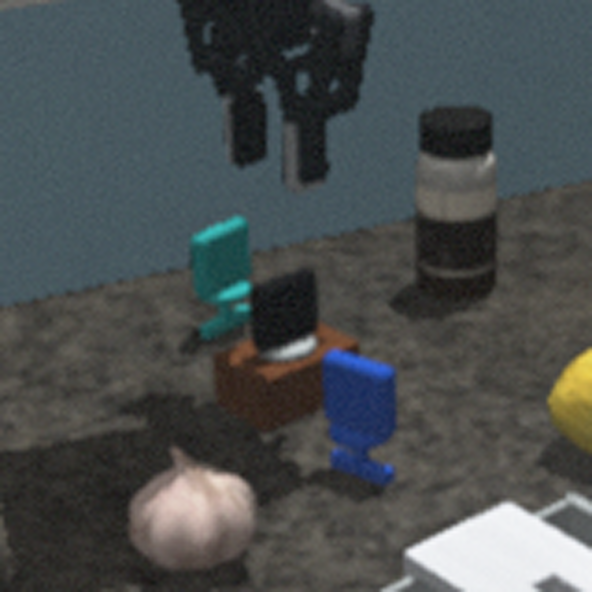

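The gripper stands over the black key, with the jaws to either side of it and the blue and turquoise keys clear. Going down.

>>> {"op": "step_arm", "data": {"plan": "-0.03 -0.04 1.2 0; -0.06 -0.08 2.5 0; -0.06 -0.08 3.8 0; -0.06 -0.08 5.1 0; -0.06 -0.08 6.3 0; -0.06 -0.08 7.4 0; -0.06 -0.08 8.3 0; -0.06 -0.08 8.9 0; -0.06 -0.08 9.1 0; -0.06 -0.08 9.1 0"}}

```text
time: 2.7
eef_pos: [474.4, -31.9, 38.2]
eef_rot: [-3.141, -0.003, -2.892]
force: [-0.1, 0.6, -0.0]
grip_width: 42.5
```

>>> {"op": "step_arm", "data": {"plan": "0 0 0 0; 0 0 0 0; 0 0 0 0; 0 0 0 0; 0 0 0 0; 0 0 0 0; 0 0 0 0; 0 0 0 0; 0 0 0 0; 0 0 0 0", "grip": 0.1, "grip_force": 40}}

```text
time: 3.53
eef_pos: [475.1, -32.0, 38.9]
eef_rot: [-3.141, -0.002, -2.892]
force: [-0.5, -0.2, 5.5]
grip_width: 11.4
```

```bash
python3 -c "
from h import *
to(474.8,-32,38.5,194.3)
s=arm.sense();print(np.round(s['wrist_torque'],3))
grab('scene','scene2')
im=cv2.imread('pics/scene2.png');cv2.imwrite('pics/s2.png',cv2.resize(im[150:290,180:300],None,fx=4,fy=4,interpolation=cv2.INTER_CUBIC))"
```

```text
t 3.53 pos [475.1 -32.   38.9] rot [-3.141e+00 -2.000e-03 -2.892e+00] psi -165.72 F [-0.5 -0.2  5.5] w 11.4
shift cm [0.027 0.011 0.038] twist -0.0
[-0.011  0.062 -0.03 ]
```

View pics/s2.png

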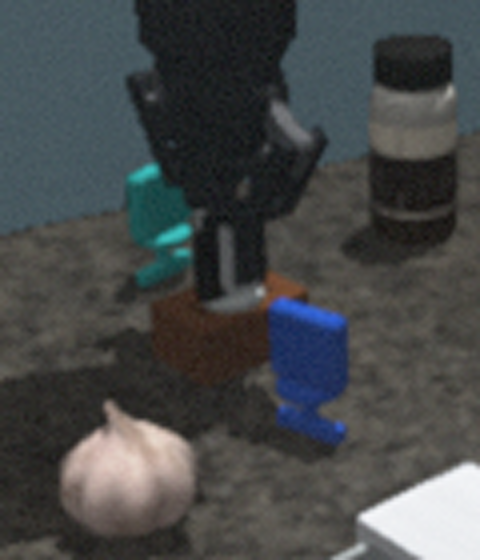

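>>> {"op": "step_arm", "data": {"plan": "0 0 0 0; 0 0 0 0; 0 0 -0.3 0; 0 0 -0.8 0; 0 0 -1.4 0; 0 0 -2.2 0; 0 0 -3.2 0; 0 0 -4.5 0; 0 0 -6 0; 0 0 -8 0", "grip": 0, "grip_force": 60}}

```text
time: 4.42
eef_pos: [474.6, -31.8, 119.5]
eef_rot: [-3.141, -0.003, -2.892]
force: [1.2, -0.2, -1.5]
grip_width: 11.3
```

```bash
python3 -c "
from h import *
to(457,-360.5,170,103.8)
grab('scene','scene3')
im=cv2.imread('pics/scene3.png');cv2.imwrite('pics/s3.png',cv2.resize(im[90:250,180:300],None,fx=3.7,fy=3.7,interpolation=cv2.INTER_CUBIC))"
```

```text
t 4.42 pos [474.6 -31.8 119.5] rot [-3.141e+00 -3.000e-03 -2.892e+00] psi -165.71 F [ 1.2 -0.2 -1.5] w 11.3
shift cm [  9.83  -31.421  -5.011] twist 1.579
```

View pics/s3.png

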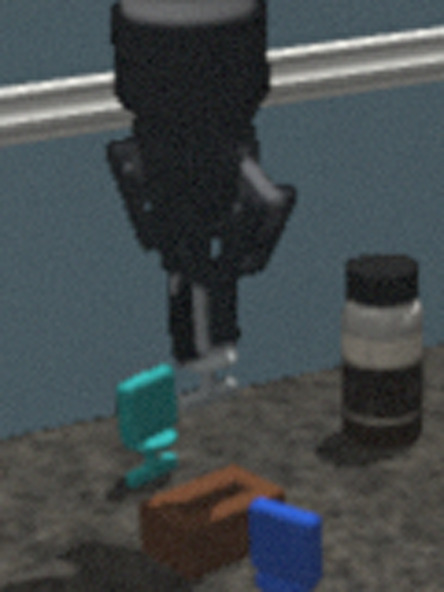

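>>> {"op": "step_arm", "data": {"plan": "0.3 -0.5 -3 0.05; 0.8 -2 -5 0.15; 2 -5 -6 0.27; 3 -8.5 -6 0.4; 4.2 -12 -6 0.52; 5.3 -15.5 -6 0.64; 6.4 -19 -6 0.76; 7.5 -22.5 -6 0.88; 8.6 -26 -6 1.0; 9.4 -29 -6 1.12"}}

```text
time: 5.3
eef_pos: [457.2, -339.0, 186.2]
eef_rot: [3.14, 0.005, 2.264]
force: [0.6, 0.2, -0.9]
grip_width: 11.0
```

```bash
python3 -c "
from h import *
to(457,-360.5,145,103.8)"
```

```text
t 5.3 pos [ 457.2 -339.   186.2] rot [3.14  0.005 2.264] psi 129.73 F [ 0.6  0.2 -0.9] w 11.0
shift cm [-1.618 -1.39   4.127] twist 0.453
```

>>> {"op": "step_arm", "data": {"plan": "-0.4 -0.3 1 0.1; -0.8 -0.7 1.8 0.2; -1.2 -1.1 2.6 0.3; -1.5 -1.3 3.3 0.4; -1.62 -1.39 3.8 0.453; -1.62 -1.39 4.1 0.453; -1.62 -1.39 4.1 0.453; -1.62 -1.39 4.1 0.453; -1.62 -1.39 4.1 0.453; -1.62 -1.39 4.1 0.453"}}

```text
time: 6.13
eef_pos: [457.3, -360.6, 146.1]
eef_rot: [3.138, 0.005, 1.812]
force: [0.1, -0.2, -0.4]
grip_width: 10.9
```

```bash
python3 -c "
from h import *
to(457,-360.5,115,103.8)
grab('scene','scene4');grab('top','top4')
im=cv2.imread('pics/scene4.png');cv2.imwrite('pics/s4.png',cv2.resize(im[200:370,240:400],None,fx=4.5,fy=3.5*9/7,interpolation=cv2.INTER_CUBIC)[:, :])"
```

```text
t 6.13 pos [ 457.3 -360.6  146.1] rot [3.138 0.005 1.812] psi 103.84 F [ 0.1 -0.2 -0.4] w 10.9
shift cm [ 0.034 -0.043  3.105] twist 0.001
```

View pics/s4.png

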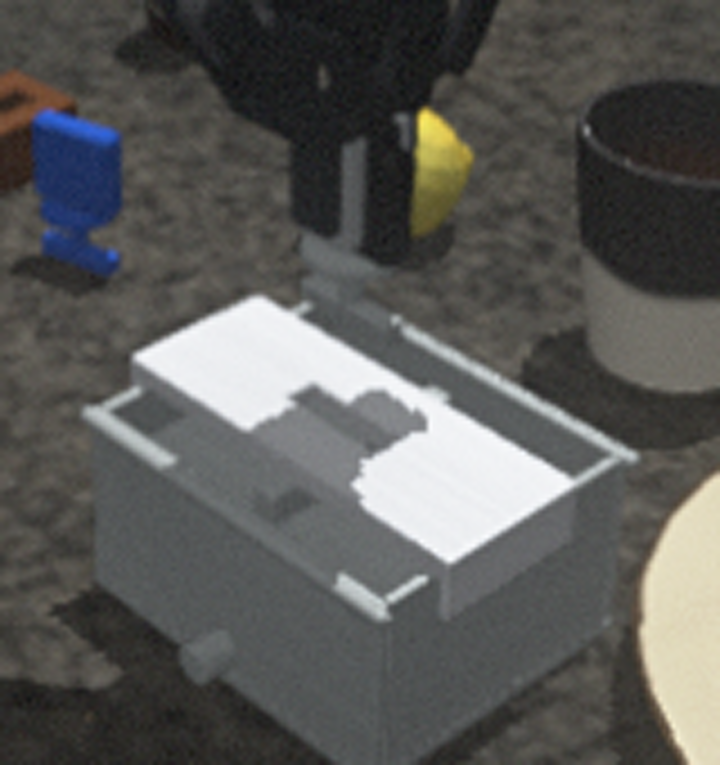

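```bash
python3 -c "
from h import *
s=arm.sense();p=np.array(s['eef_pos']);psi=s['eef_rot'][2]
c,sn=np.cos(psi),np.sin(psi)
P=[]
for z in(0,8):
  for a,b in((18,4),(18,-4),(-18,-4),(-18,4)):
    P.append([p[0]+c*a-sn*b,p[1]+sn*a+c*b,p[2]-31.9+z])
q=w2px('scene',P); q=(q-[240,200]+.5)*4.5-.5
print(q.round())
im=cv2.imread('pics/s4.png')
for i in range(4):
  for k in(0,4):
    cv2.line(im,tuple(map(int,q[k+i])),tuple(map(int,q[k+(i+1)%4])),(0,0,255) if k==0 else (0,255,0),1)
cv2.imwrite('pics/s4b.png',cv2.resize(im[150:450,200:500],None,fx=2,fy=2))
"
```

```text
[[298. 303.]
 [317. 294.]
 [401. 342.]
 [383. 352.]
 [299. 281.]
 [318. 272.]
 [403. 319.]
 [384. 329.]]
```

View pics/s4b.png

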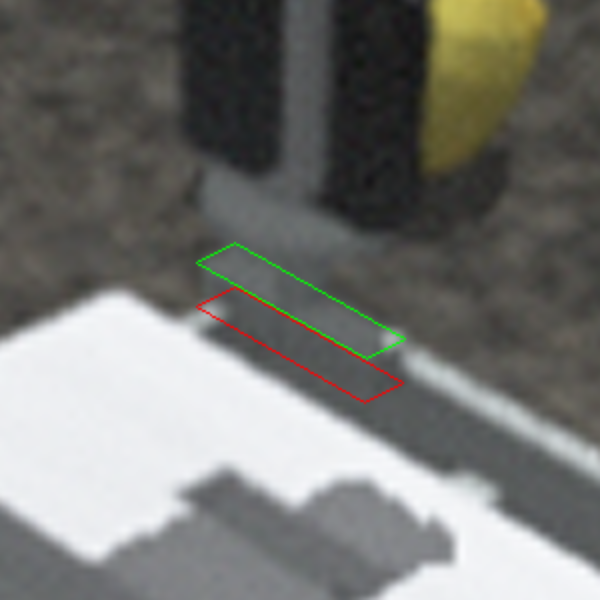

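```bash
python3 -c "
from h import *
im=cv2.imread('pics/scene4.png')[238:290,290:350].astype(float)
im=np.clip((im-30)*2.2,0,255).astype(np.uint8)
cv2.imwrite('pics/s4c.png',cv2.resize(im,None,fx=11,fy=11,interpolation=cv2.INTER_CUBIC))
s=arm.sense();p=np.array(s['eef_pos'])
t=np.linspace(0,6.28,40)
im=cv2.imread('pics/s4c.png')
def dr(P,c):
  q=(w2px('scene',P)-[290,238]+.5)*11-.5
  cv2.polylines(im,[q.round().astype(np.int32)],True,c,1)
psi=s['eef_rot'][2];c,sn=np.cos(psi),np.sin(psi)
for z,col in((0,(0,0,255)),(8,(0,255,0))):
  dr([[p[0]+c*a-sn*b,p[1]+sn*a+c*b,p[2]-31.9+z] for a,b in((18,4),(18,-4),(-18,-4),(-18,4))],col)
for z in(23,27): dr([[p[0]+16*np.cos(a),p[1]+16*np.sin(a),p[2]-31.9+z] for a in t],(255,0,255))
cv2.imwrite('pics/s4d.png',im)
"
```

```text
(no output)
```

View pics/s4c.png

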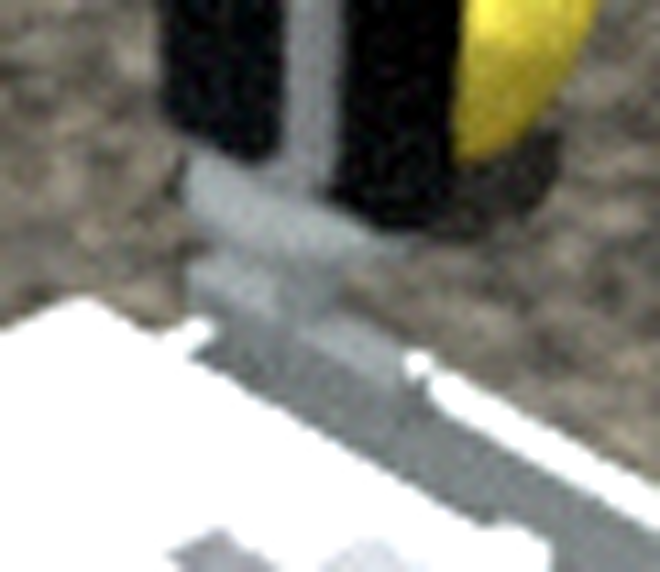

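View pics/s4d.png

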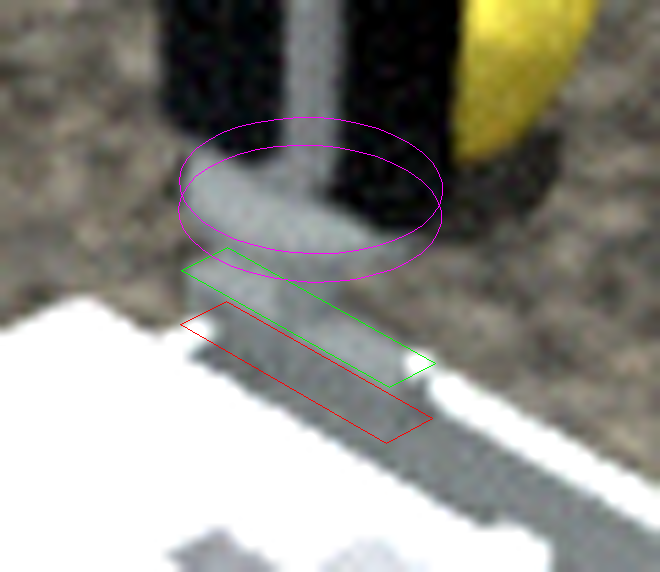

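```bash
python3 -c "
from h import *
d=np.load('pics/scene4.npy');P=cloud('scene',d)
s=arm.sense();p=np.array(s['eef_pos']);psi=s['eef_rot'][2];c,sn=np.cos(psi),np.sin(psi)
Q=P-p; a=Q[...,0]*c+Q[...,1]*sn; b=-Q[...,0]*sn+Q[...,1]*c
m=(abs(a)<35)&(abs(b)<22)&(Q[...,2]<0)&(Q[...,2]>-55)
for v in range(250,280):
  row=np.where(m[v])[0]
  if len(row): print(v,[(int(u),int(round(a[v,u])),int(round(b[v,u])),int(round(Q[v,u,2]))) for u in row[::3]])
"
```

```text
252 [(307, 14, 7, -5)]
253 [(307, 12, 9, -5)]
254 [(307, 9, 12, -4), (310, 8, 7, -5)]
255 [(306, 9, 13, -5), (309, 6, 10, -5), (312, 4, 7, -5)]
256 [(306, 8, 14, -6), (309, 5, 11, -5), (312, 2, 9, -5), (317, -3, 4, -5), (320, -10, 6, -1)]
257 [(306, 7, 15, -6), (309, 2, 15, -4), (312, 0, 11, -5), (315, -3, 8, -5), (318, -5, 4, -5), (321, -12, 6, -1), (326, -17, 2, 0)]
258 [(307, 4, 16, -6), (310, 1, 14, -5), (313, -3, 12, -5), (316, -5, 9, -5), (319, -9, 6, -4), (322, -12, 4, -4), (325, -18, 5, 0), (328, -15, -5, -6)]
259 [(308, 2, 16, -6), (311, -4, 16, -4), (314, -5, 12, -5), (317, -8, 10, -5), (320, -12, 8, -4), (323, -15, 5, -3), (326, -17, 1, -4)]
260 [(308, 2, 16, -8), (311, -3, 16, -6), (314, -6, 13, -5), (317, -11, 12, -4), (320, -14, 10, -3), (323, -15, 6, -5), (326, -15, -1, -7)]
261 [(310, -2, 17, -8), (313, -6, 15, -7), (316, -9, 12, -6), (319, -11, 8, -7), (322, -15, 7, -6)]
262 [(308, 16, 2, -24), (311, 14, -1, -24), (314, 10, -3, -23), (317, -3, 4, -14), (320, -4, -1, -16)]
263 [(307, 16, 4, -24), (310, 12, 3, -23), (313, 8, 0, -22), (316, 0, 3, -17), (319, -4, 2, -16)
[... 429 characters left out ...]
 4, -26), (317, -3, 4, -23), (320, -8, 3, -22), (323, -9, -2, -23)]
269 [(312, 6, 4, -29), (315, -1, 5, -26), (318, -6, 5, -24), (321, -8, 1, -24), (324, -12, -1, -23), (327, -15, -3, -23)]
270 [(314, 3, 3, -30), (317, -3, 3, -27), (320, -10, 5, -23), (323, -13, 2, -23), (326, -16, 0, -22)]
271 [(316, -1, 4, -29), (319, -7, 4, -27), (322, -12, 4, -24), (325, -17, 3, -22), (328, -19, -1, -23)]
272 [(318, -5, 4, -29), (321, -11, 4, -27), (324, -17, 5, -23), (327, -18, 0, -24)]
273 [(319, -7, 4, -30), (322, -13, 4, -27), (325, -18, 3, -25), (328, -18, -2, -27)]
274 [(321, -11, 4, -29), (324, -16, 3, -28), (327, -17, -1, -29)]
275 [(323, -15, 4, -29), (326, -18, 2, -28)]
276 [(325, -18, 4, -29)]
```

```bash
python3 -c "
from h import *
to(457.4,-359.7,111,103.8)"
```

```text
t 6.23 pos [ 457.3 -360.6  145.8] rot [3.138 0.005 1.812] psi 103.81 F [ 0.3  0.4 -0.3] w 11.3
shift cm [0.098 0.018 3.482] twist 0.0
```

>>> {"op": "step_arm", "data": {"plan": "0.1 0.02 0.6 0; 0.1 0.02 1.2 0; 0.1 0.02 1.8 0; 0.1 0.02 2.4 0; 0.1 0.02 2.9 0; 0.1 0.02 3.2 0; 0.1 0.02 3.4 0; 0.1 0.02 3.48 0; 0.1 0.02 3.48 0; 0.1 0.02 3.48 0"}}

```text
time: 7.07
eef_pos: [457.5, -359.8, 111.3]
eef_rot: [3.137, 0.005, 1.812]
force: [-0.2, -0.4, -0.7]
grip_width: 11.1
```

```bash
python3 -c "
from h import *
to(457.4,-359.7,108,103.8)
grab('scene','scene5')
im=cv2.imread('pics/scene5.png')[250:310,280:350].astype(float)
cv2.imwrite('pics/s5.png',cv2.resize(np.clip(im*1.3,0,255).astype(np.uint8),None,fx=10,fy=10,interpolation=cv2.INTER_CUBIC))"
```

```text
t 7.07 pos [ 457.5 -359.8  111.3] rot [3.137 0.005 1.812] psi 103.81 F [-0.2 -0.4 -0.7] w 11.1
shift cm [ 0.017 -0.012  0.33 ] twist 0.0
```

View pics/s5.png

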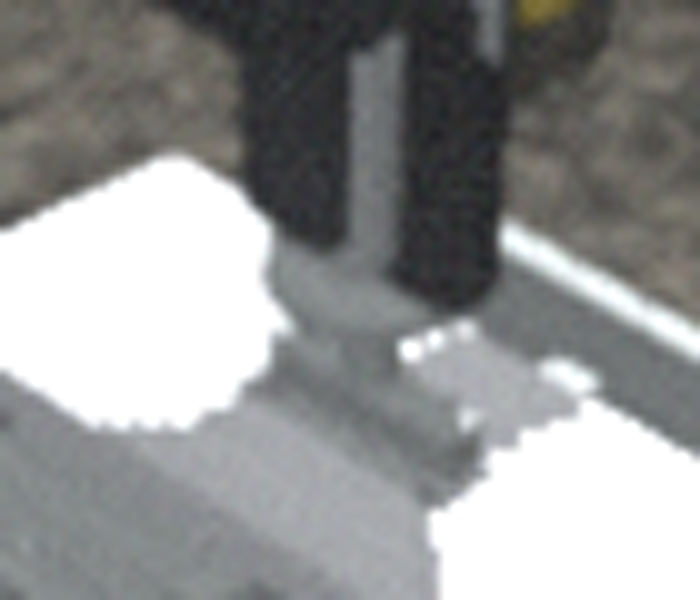

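The head hovers directly over the slot (its visible front edge runs along the slot from about (275,380) to (440,500) in the crop). Lowering slowly and watching the force.

>>> {"op": "step_arm", "data": {"plan": "0.02 0 0.06 0; 0.02 0 0.12 0; 0.02 0 0.18 0; 0.02 0 0.24 0; 0.02 0 0.3 0; 0.02 0 0.36 0; 0.02 0 0.42 0; 0.02 0 0.48 0; 0.02 0 0.5 0; 0.02 0 0.5 0"}}

```text
time: 7.95
eef_pos: [457.5, -359.6, 106.3]
eef_rot: [3.137, 0.005, 1.812]
force: [0.0, -0.7, -0.7]
grip_width: 11.1
```

```bash
python3 -c "
from h import *
to(457.4,-359.7,103,103.8)"
```

```text
t 7.95 pos [ 457.5 -359.6  106.3] rot [3.137 0.005 1.812] psi 103.81 F [ 0.  -0.7 -0.7] w 11.1
shift cm [-0.    -0.016  0.328] twist 0.0
```

>>> {"op": "step_arm", "data": {"plan": "0 0 0.06 0; 0 0 0.12 0; 0 0 0.18 0; 0 0 0.24 0; 0 0 0.3 0; 0 0 0.36 0; 0 0 0.42 0; 0 0 0.48 0; 0 0 0.54 0; 0 0 0.58 0"}}

```text
time: 8.78
eef_pos: [457.5, -359.6, 100.4]
eef_rot: [3.138, 0.005, 1.812]
force: [0.4, 0.9, -0.3]
grip_width: 10.9
```

```bash
python3 -c "
from h import *
to(457.4,-359.7,95,103.8)"
```

```text
t 8.78 pos [ 457.5 -359.6  100.4] rot [3.138 0.005 1.812] psi 103.82 F [ 0.4  0.9 -0.3] w 10.9
shift cm [-0.    -0.016  0.538] twist 0.0
```

>>> {"op": "step_arm", "data": {"plan": "0 0 0.06 0; 0 0 0.12 0; 0 0 0.18 0; 0 0 0.24 0; 0 0 0.3 0; 0 0 0.36 0; 0 0 0.42 0; 0 0 0.48 0; 0 0 0.5 0; 0 0 0.5 0"}}

```text
time: 9.62
eef_pos: [457.6, -359.7, 95.5]
eef_rot: [3.137, 0.005, 1.812]
force: [-2.0, 1.3, 4.0]
grip_width: 11.5
```

>>> {"op": "step_arm", "data": {"plan": "0 0 0.06 0; 0 0 0.12 0; 0 0 0.18 0; 0 0 0.24 0; 0 0 0.3 0; 0 0 0.36 0; 0 0 0.4 0; 0 0 0.4 0; 0 0 0.4 0; 0 0 0.4 0"}}

```text
time: 10.45
eef_pos: [457.6, -359.8, 92.0]
eef_rot: [3.137, 0.006, 1.812]
force: [-3.3, 2.5, 7.9]
grip_width: 11.3
```

```bash
python3 -c "
from h import *
to(457.4,-359.7,88,103.8); print(np.round(arm.sense()['wrist_torque'],2))"
```

```text
t 10.45 pos [ 457.6 -359.8   92. ] rot [3.137 0.006 1.812] psi 103.82 F [-3.3  2.5  7.9] w 11.3
shift cm [ 0.018 -0.023  0.396] twist 0.0
[0.47 0.62 0.01]
```

>>> {"op": "step_arm", "data": {"plan": "0.02 -0.01 0.03 0; 0.04 -0.02 0.06 0; 0.06 -0.03 0.1 0; 0.07 -0.03 0.14 0; 0.07 -0.03 0.18 0; 0.07 -0.03 0.22 0; 0.07 -0.03 0.26 0; 0.07 -0.03 0.3 0; 0.07 -0.03 0.3 0; 0.07 -0.03 0.3 0"}}

```text
time: 11.28
eef_pos: [457.6, -359.7, 90.0]
eef_rot: [3.137, 0.007, 1.812]
force: [-2.6, 2.0, 8.8]
grip_width: 11.6
```

```bash
python3 -c "
from h import *
to(457.4,-359.7,87,103.8); print(np.round(arm.sense()['wrist_torque'],2))
d=grab('scene','scene6')[1];P=cloud('scene',d)
s=arm.sense();p=np.array(s['eef_pos']);psi=s['eef_rot'][2];c,sn=np.cos(psi),np.sin(psi)
Q=P-p; a=Q[...,0]*c+Q[...,1]*sn; b=-Q[...,0]*sn+Q[...,1]*c
m=(abs(a)<35)&(abs(b)<22)&(Q[...,2]<0)&(Q[...,2]>-40)
for v in range(265,300):
  row=np.where(m[v])[0]
  if len(row): print(v,[(int(u),int(round(a[v,u])),int(round(b[v,u])),int(round(Q[v,u,2]))) for u in row[::4]])
"
```

```text
t 11.28 pos [ 457.6 -359.7   90. ] rot [3.137 0.007 1.812] psi 103.82 F [-2.6  2.   8.8] w 11.6
shift cm [ 0.007 -0.025  0.295] twist 0.0
[ 0.29  0.58 -0.06]
280 [(302, 34, -4, -10)]
281 [(300, 34, 0, -10)]
282 [(299, 34, 1, -11), (303, 31, -4, -12)]
283 [(297, 35, 5, -12), (301, 31, 1, -11)]
284 [(293, 35, 13, -10), (297, 32, 7, -11), (301, 28, 4, -10)]
285 [(293, 34, 13, -11), (297, 30, 9, -11), (301, 27, 4, -12), (305, 22, 1, -10)]
286 [(290, 35, 18, -11), (294, 32, 14, -11), (298, 26, 11, -9), (302, 24, 5, -11), (306, 13, 8, -4)]
287 [(289, 33, 22, -10), (293, 31, 16, -11), (297, 26, 13, -10), (301, 23, 8, -11), (305, 21, 2, -13), (329, -4, -21, -11)]
288 [(291, 29, 22, -9), (295, 27, 16, -11), (299, 23, 11, -11), (303, 19, 8, -10), (307, 8, 10, -4), (330, -7, -20, -10)]
289 [(291, 29, 21, -11), (295, 25, 18, -11), (299, 21, 14, -10), (303, 18, 9, -11), (307, 6, 13, -3), (311, 4, 7, -4), (332, -9, -22, -11)]
290 [(292, 28, 21, -12), (297, 21, 18, -10), (301, 16, 15, -9), (305, 14, 9, -11), (309, 3, 12, -4), (313, -1, 8, -4), (329, -9, -16, -11), (333, -11, -22, -12)]
291 [(295, 2
[... 1174 characters left out ...]
326, -13, -6, -14), (330, -20, -7, -11), (334, -24, -10, -10), (338, -28, -14, -10), (342, -31, -19, -10)]
297 [(303, 4, 22, -11), (307, 0, 18, -11), (311, -2, 13, -12), (315, -8, 11, -10), (323, -9, -4, -17), (327, -15, -6, -15), (331, -21, -7, -12), (335, -26, -10, -11), (339, -28, -16, -12), (343, -34, -18, -10)]
298 [(307, -3, 21, -10), (311, -5, 16, -11), (315, -10, 13, -10), (319, -12, 7, -12), (324, -11, -4, -17), (328, -20, -2, -12), (332, -24, -6, -11), (336, -28, -10, -11), (340, -31, -15, -12)]
299 [(307, -3, 21, -11), (311, -8, 18, -10), (315, -10, 13, -12), (319, -14, 9, -11), (323, -7, -6, -23), (327, -22, 1, -11), (331, -25, -3, -11), (335, -29, -7, -11), (339, -32, -12, -12)]
```

>>> {"op": "step_arm", "data": {"plan": "0 0 0.06 0; 0 0 0.12 0; 0 0 0.18 0; 0 0 0.24 0; 0 0 0.28 0; 0 0 0.3 0; 0 0 0.32 0; 0 0 0.32 0; 0 0 0.32 0; 0 0 0.32 0"}}

```text
time: 12.17
eef_pos: [457.9, -360.0, 87.8]
eef_rot: [3.136, 0.008, 1.812]
force: [-4.0, 3.2, 10.0]
grip_width: 11.4
```

```bash
python3 -c "
from h import *
to(457.4,-359.7,87,103.8); print(np.round(arm.sense()['wrist_torque'],2))
"
```

```text
t 12.17 pos [ 457.9 -360.    87.8] rot [3.136 0.008 1.812] psi 103.82 F [-4.   3.2 10. ] w 11.4
shift cm [ 0.038 -0.041  0.076] twist 0.0
[ 0.59  0.69 -0.  ]
```

>>> {"op": "step_arm", "data": {"plan": "0.02 -0.02 0.1 0; 0.04 -0.03 0.13 0; 0.06 -0.05 0.15 0; 0.08 -0.06 0.15 0; 0.1 -0.07 0.15 0; 0.1 -0.07 0.15 0; 0.1 -0.07 0.15 0; 0.1 -0.07 0.15 0; 0.1 -0.07 0.15 0; 0.1 -0.07 0.15 0"}}

```text
time: 13.0
eef_pos: [457.8, -359.8, 87.6]
eef_rot: [3.135, 0.009, 1.812]
force: [-2.5, 2.0, 10.5]
grip_width: 11.2
```

```bash
python3 -c "
from h import *
to(457.4,-359.7,87,103.8); print(np.round(arm.sense()['wrist_torque'],2))
d=grab('scene','scene7')[1];P=cloud('scene',d)
s=arm.sense();p=np.array(s['eef_pos']);psi=s['eef_rot'][2];c,sn=np.cos(psi),np.sin(psi)
Q=P-p; a=Q[...,0]*c+Q[...,1]*sn; b=-Q[...,0]*sn+Q[...,1]*c
m=(abs(a)<12)&(b<15)&(b>1)&(Q[...,2]<-2)&(Q[...,2]>-5.5)&(np.hypot(a,b)<16)
print('flange',np.median(Q[m],0),m.sum())
m=(abs(a)<40)&(b<25)&(b>19)&(abs(Q[...,2]+10)<5)
print('bar',np.median(Q[m],0),m.sum())
"
```

```text
t 13.0 pos [ 457.8 -359.8   87.6] rot [3.135 0.009 1.812] psi 103.82 F [-2.5  2.  10.5] w 11.2
shift cm [ 0.023 -0.033  0.064] twist 0.0
[ 0.37  0.39 -0.02]
flange [-9.40830812 -4.56103513 -4.04511388] 57
bar [-20.86016373  -7.80827631  -8.57526641] 152
```

>>> {"op": "step_arm", "data": {"plan": "0.05 -0.04 0.1 0.03; 0.05 -0.04 0.09 0.1; 0.05 -0.04 0.09 0.18; 0.05 -0.04 0.09 0.26; 0.05 -0.04 0.09 0.34; 0.05 -0.04 0.09 0.42; 0.05 -0.04 0.09 0.5; 0.05 -0.04 0.09 0.55; 0.05 -0.04 0.09 0.55; 0.05 -0.04 0.09 0.55"}}

```text
time: 13.88
eef_pos: [458.6, -360.6, 88.5]
eef_rot: [3.127, 0.006, 1.262]
force: [-0.9, 0.8, 9.9]
grip_width: 11.2
```

```bash
cat > st.py <<'E'
from h import *
to(457.6,-359.7,88,13.8); print(np.round(arm.sense()['wrist_torque'],2))
E
python3 st.py
```

```text
t 13.88 pos [ 458.6 -360.6   88.5] rot [3.127 0.006 1.262] psi 72.28 F [-0.9  0.8  9.9] w 11.2
shift cm [ 0.06  -0.125  0.051] twist 1.021
[0.03 0.08 0.03]
```

>>> {"op": "step_arm", "data": {"plan": "0.03 -0.06 0.13 0.05; 0.06 -0.12 0.15 0.12; 0.08 -0.15 0.15 0.2; 0.08 -0.15 0.15 0.28; 0.08 -0.15 0.15 0.36; 0.08 -0.15 0.15 0.44; 0.08 -0.15 0.15 0.52; 0.08 -0.15 0.15 0.55; 0.08 -0.15 0.15 0.55; 0.08 -0.15 0.15 0.55"}}

```text
time: 14.72
eef_pos: [458.8, -360.7, 88.8]
eef_rot: [3.122, -0.003, 0.711]
force: [0.1, 0.6, 10.4]
grip_width: 11.4
```

```bash
python3 st.py
```

```text
t 14.72 pos [ 458.8 -360.7   88.8] rot [ 3.122e+00 -3.000e-03  7.110e-01] psi 40.76 F [ 0.1  0.6 10.4] w 11.4
shift cm [-0.023 -0.153  0.076] twist 0.47
[ 0.03  0.04 -0.06]
```

>>> {"op": "step_arm", "data": {"plan": "-0.01 -0.08 0.1 0; -0.02 -0.15 0.15 0; -0.03 -0.22 0.2 0; -0.03 -0.25 0.25 0; -0.03 -0.25 0.25 0; -0.03 -0.25 0.25 0; -0.03 -0.25 0.25 0; -0.03 -0.25 0.25 0; -0.03 -0.25 0.25 0; -0.03 -0.25 0.25 0"}}

```text
time: 15.55
eef_pos: [458.6, -360.6, 88.4]
eef_rot: [3.117, -0.003, 0.711]
force: [1.4, -0.6, 11.1]
grip_width: 10.9
```

```bash
cat >> st.py <<'E'
d=grab('scene','scene_x')[1];P=cloud('scene',d)
s=arm.sense();p=np.array(s['eef_pos']);Q=P-p;r=np.hypot(Q[...,0],Q[...,1])
a=Q[...,0]*np.cos(.241)+Q[...,1]*np.sin(.241)
m=(Q[...,2]<-1.5)&(Q[...,2]>-6)&(r<15)&(r>7)
print('flange',np.median(Q[m],0).round(2),m.sum())
m=(abs(Q[...,2]+9)<5)&(r>20)&(r<30)&(abs(a)<27)
print('bar',np.median(Q[m],0).round(2),m.sum())
E
python3 st.py
```

```text
t 15.55 pos [ 458.6 -360.6   88.4] rot [ 3.117e+00 -3.000e-03  7.110e-01] psi 40.75 F [ 1.4 -0.6 11.1] w 10.9
shift cm [-0.02  -0.132  0.033] twist 0.47
[-0.11 -0.14 -0.02]
flange [ 0.46 -9.84 -3.94] 52
bar [ -7.38 -10.93  -9.26] 340
```

>>> {"op": "step_arm", "data": {"plan": "0 -0.05 0.12 0.04; 0 -0.1 0.17 0.08; 0 -0.1 0.2 0.13; 0 -0.1 0.2 0.18; 0 -0.1 0.2 0.23; 0 -0.1 0.2 0.28; 0 -0.1 0.2 0.32; 0 -0.1 0.2 0.35; 0 -0.1 0.2 0.35; 0 -0.1 0.2 0.35"}}

```text
time: 16.43
eef_pos: [459.3, -361.1, 88.2]
eef_rot: [3.116, -0.013, 0.361]
force: [-0.3, 0.8, 10.9]
grip_width: 10.7
```

```bash
python3 st.py
```

```text
t 16.43 pos [ 459.3 -361.1   88.2] rot [ 3.116 -0.013  0.361] psi 20.7 F [-0.3  0.8 10.9] w 10.7
shift cm [-0.11  -0.196  0.018] twist 0.12
[-0.05  0.16  0.02]
flange [  0.24 -10.33  -3.69] 53
bar [ -8.75 -11.19  -9.15] 339
```

>>> {"op": "step_arm", "data": {"plan": "-0.05 -0.08 0.12 0.03; -0.1 -0.15 0.17 0.06; -0.12 -0.2 0.2 0.09; -0.12 -0.2 0.2 0.12; -0.12 -0.2 0.2 0.14; -0.12 -0.2 0.2 0.15; -0.12 -0.2 0.2 0.15; -0.12 -0.2 0.2 0.15; -0.12 -0.2 0.2 0.15; -0.12 -0.2 0.2 0.15"}}

```text
time: 17.32
eef_pos: [459.1, -360.2, 88.0]
eef_rot: [3.116, -0.02, 0.212]
force: [-0.3, 3.2, 11.9]
grip_width: 11.2
```

```bash
python3 st.py; python3 -c "
import cv2,numpy as np
im=cv2.imread('pics/scene_x.png')[250:310,280:350].astype(float)
cv2.imwrite('pics/s8.png',cv2.resize(np.clip(im*1.3,0,255).astype(np.uint8),None,fx=10,fy=10,interpolation=cv2.INTER_CUBIC))"
```

```text
t 17.32 pos [ 459.1 -360.2   88. ] rot [ 3.116 -0.02   0.212] psi 12.15 F [-0.3  3.2 11.9] w 11.2
shift cm [-0.135 -0.076 -0.004] twist -0.029
[0.72 0.05 0.14]
flange [-0.25 -8.91 -3.67] 58
bar [ -9.69 -12.3   -8.8 ] 326
```

View pics/s8.png

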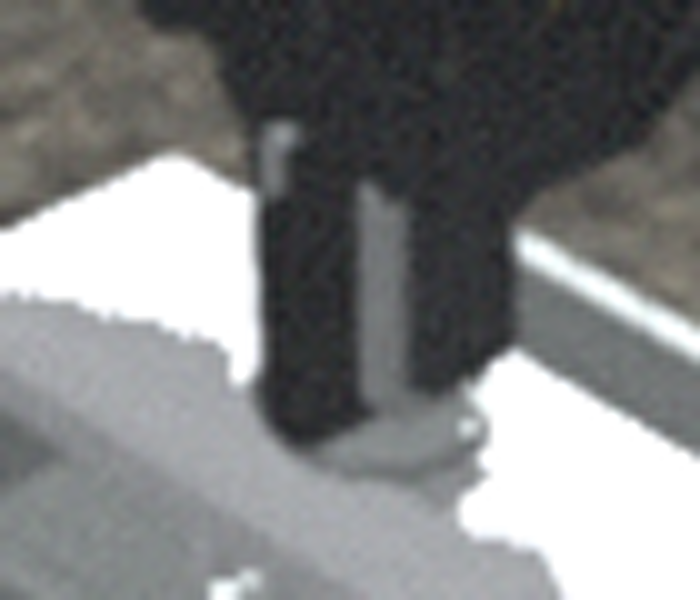

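>>> {"op": "step_arm", "data": {"plan": "-0.03 -0.02 0.15 0; -0.05 -0.03 0.1 0; -0.05 -0.03 0.05 0; -0.05 -0.03 0 0; -0.05 -0.03 -0.05 0; -0.05 -0.03 -0.1 0; -0.05 -0.03 -0.15 0; -0.05 -0.03 -0.2 0; -0.05 -0.03 -0.2 0; -0.05 -0.03 -0.2 0"}}

```text
time: 18.2
eef_pos: [459.1, -360.1, 90.6]
eef_rot: [3.115, -0.021, 0.212]
force: [-0.2, 2.0, 5.6]
grip_width: 11.2
```

```bash
python3 st.py
```

```text
t 18.2 pos [ 459.1 -360.1   90.6] rot [ 3.115 -0.021  0.212] psi 12.16 F [-0.2  2.   5.6] w 11.2
shift cm [-0.14  -0.074  0.256] twist -0.029
[0.43 0.2  0.17]
flange [-0.34 -9.96 -3.65] 63
bar [ -9.84 -12.42 -11.38] 337
```

>>> {"op": "step_arm", "data": {"plan": "-0.05 -0.03 0.05 0; -0.05 -0.03 0 0; -0.05 -0.03 -0.05 0; -0.05 -0.03 -0.1 0; -0.05 -0.03 -0.13 0; -0.05 -0.03 -0.15 0; -0.05 -0.03 -0.15 0; -0.05 -0.03 -0.15 0; -0.05 -0.03 -0.15 0; -0.05 -0.03 -0.15 0"}}

```text
time: 19.08
eef_pos: [458.9, -360.1, 92.5]
eef_rot: [3.114, -0.021, 0.212]
force: [1.7, 0.9, 5.5]
grip_width: 11.2
```

```bash
python3 st.py
```

```text
t 19.08 pos [ 458.9 -360.1   92.5] rot [ 3.114 -0.021  0.212] psi 12.17 F [1.7 0.9 5.5] w 11.2
shift cm [-0.133 -0.075  0.444] twist -0.028
[ 0.21 -0.07  0.13]
flange [-0.14 -8.84 -3.82] 60
bar [-11.28  -9.6  -13.18] 264
```

>>> {"op": "step_arm", "data": {"plan": "0 0 0.05 0; 0 0 0 0; 0 0 -0.03 0; 0 0 -0.06 0; 0 0 -0.08 0; 0 0 -0.1 0; 0 0 -0.12 0; 0 0 -0.12 0; 0 0 -0.12 0; 0 0 -0.12 0"}}

```text
time: 19.97
eef_pos: [459.0, -360.0, 93.7]
eef_rot: [3.114, -0.021, 0.212]
force: [0.3, 1.4, 4.6]
grip_width: 11.2
```

```bash
python3 st.py
```

```text
t 19.97 pos [ 459.  -360.    93.7] rot [ 3.114 -0.021  0.212] psi 12.17 F [0.3 1.4 4.6] w 11.2
shift cm [-0.137 -0.077  0.564] twist -0.028
[0.17 0.01 0.13]
flange [-0.03 -9.17 -3.7 ] 57
bar [-12.35 -12.06 -13.75] 75
```

>>> {"op": "step_arm", "data": {"plan": "0 0 0.03 0; 0 0 0 0; 0 0 -0.03 0; 0 0 -0.05 0; 0 0 -0.07 0; 0 0 -0.08 0; 0 0 -0.08 0; 0 0 -0.08 0; 0 0 -0.08 0; 0 0 -0.08 0"}}

```text
time: 20.85
eef_pos: [458.8, -359.9, 93.8]
eef_rot: [3.115, -0.021, 0.212]
force: [4.9, -1.9, -4.4]
grip_width: 11.2
```

```bash
python3 st.py
```

```text
t 20.85 pos [ 458.8 -359.9   93.8] rot [ 3.115 -0.021  0.212] psi 12.17 F [ 4.9 -1.9 -4.4] w 11.2
shift cm [-0.129 -0.062  0.581] twist -0.029
[-0.42 -0.73  0.02]
flange [-1.25 -9.3  -3.57] 57
bar [-13.53  -5.41 -13.72] 49
```

The key has met a hard stop at the notch level: the rise halted at TCP 93.8 and the force flipped sign. Relaxing to about zero force, then opening.

>>> {"op": "step_arm", "data": {"plan": "0 0 0 0; 0 0 0.02 0; 0 0 0.02 0; 0 0 0.02 0; 0 0 0.02 0; 0 0 0.02 0; 0 0 0.02 0; 0 0 0.02 0; 0 0 0.02 0; 0 0 0.02 0"}}

```text
time: 21.73
eef_pos: [458.9, -359.9, 93.8]
eef_rot: [3.115, -0.021, 0.212]
force: [1.0, 0.8, 1.6]
grip_width: 11.1
```

```bash
python3 st.py
```

```text
t 21.73 pos [ 458.9 -359.9   93.8] rot [ 3.115 -0.021  0.212] psi 12.17 F [1.  0.8 1.6] w 11.1
shift cm [-0.134 -0.064  0.577] twist -0.028
[-0.02 -0.25  0.08]
flange [-1.57 -9.51 -3.54] 66
bar [-15.85  -7.85 -13.72] 59
```

>>> {"op": "step_arm", "data": {"plan": "0 0 0.01 0; 0 0 0.01 0; 0 0 0 0; 0 0 0 0; 0 0 0 0; 0 0 0 0; 0 0 0 0; 0 0 0 0; 0 0 0 0; 0 0 0 0", "grip": 0.45}}

```text
time: 22.62
eef_pos: [458.9, -359.9, 93.8]
eef_rot: [3.115, -0.021, 0.212]
force: [-0.1, -0.1, -0.9]
grip_width: 38.3
```

```bash
python3 st.py;python3 -c "
import cv2,numpy as np
im=cv2.imread('pics/scene_x.png')[240:310,280:350].astype(float)
cv2.imwrite('pics/s9.png',cv2.resize(np.clip(im*1.3,0,255).astype(np.uint8),None,fx=8,fy=8,interpolation=cv2.INTER_CUBIC))"
```

```text
t 22.62 pos [ 458.9 -359.9   93.8] rot [ 3.115 -0.021  0.212] psi 12.17 F [-0.1 -0.1 -0.9] w 38.3
shift cm [-0.134 -0.066  0.576] twist -0.028
[-0.04  0.   -0.01]
flange [-5.53 -9.79 -3.46] 31
bar [-15.16  -5.31 -13.67] 49
```

View pics/s9.png

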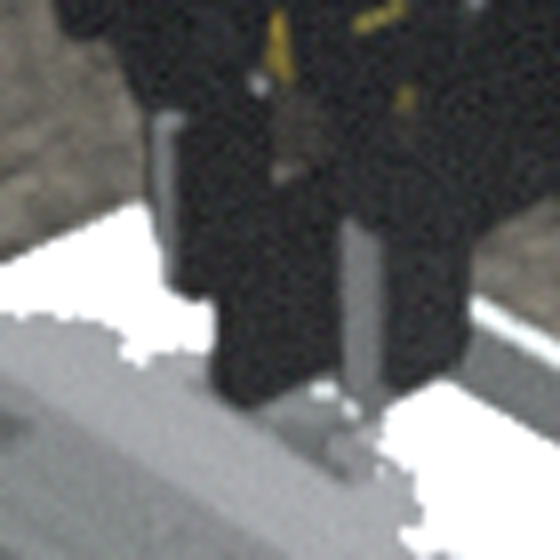

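>>> {"op": "step_arm", "data": {"plan": "0 0 -0.5 0; 0 0 -1.2 0; 0 0 -2 0; 0 0 -3 0; 0 0 -4.2 0; 0 0 -5.6 0; 0 0 -7.2 0; 0 0 -9 0; 0 0 -11 0; 0 0 -13 0"}}

```text
time: 23.5
eef_pos: [455.4, -357.1, 226.0]
eef_rot: [3.114, -0.022, 0.212]
force: [-0.3, -0.6, 0.2]
grip_width: 38.8
```

>>> {"op": "step_arm", "data": {"plan": "0 -2 -1 0; 0 -5 -1 0; 0 -8 -1 0; 0 -11 -1 0; 0 -14 -1 0; 0 -16 -1 0; 0 -17 -1 0; 0 -17 -1 0; 0 -17 -1 0; 0 -17 -1 0"}}

```text
time: 24.33
eef_pos: [419.8, -191.6, 231.9]
eef_rot: [3.113, -0.023, 0.212]
force: [0.4, -1.0, -0.6]
grip_width: 38.5
```

```bash
python3 - <<'E'
from h import *
s=arm.sense();print(s['time'],np.round(s['eef_pos'],1),np.round(s['force'],1))
im,d=grab('scene','scene10');grab('top','top10')
im=cv2.imread('pics/scene10.png')[230:350,250:390]
cv2.imwrite('pics/s10.png',cv2.resize(im,None,fx=5,fy=5,interpolation=cv2.INTER_CUBIC))
im=cv2.imread('pics/top10.png')[185:265,325:420]
cv2.imwrite('pics/t10.png',cv2.resize(im,None,fx=7,fy=7,interpolation=cv2.INTER_CUBIC))
P=cloud('scene',d);x,y,z=P[...,0],P[...,1],P[...,2]
r=np.hypot(x-458,y+360)
for lo,hi in((122,135),(85,97)):
    m=(r<26)&(z>lo)&(z<hi); print(lo,m.sum(),np.median(P[m],0).round(1),np.percentile(z[m],[5,50,95]).round(1))
m=(r>25)&(r<45)&(abs(z-78)<5);print('bar',np.median(z[m]))
E
```

```text
24.3333 [ 419.8 -191.6  231.9] [ 0.4 -1.  -0.6]
122 202 [ 456.2 -363.4  126.9] [122.4 126.9 128.8]
85 183 [ 457.5 -367.9   90.4] [87.4 90.4 96.4]
bar 78.94984835449628
```

View pics/s10.png

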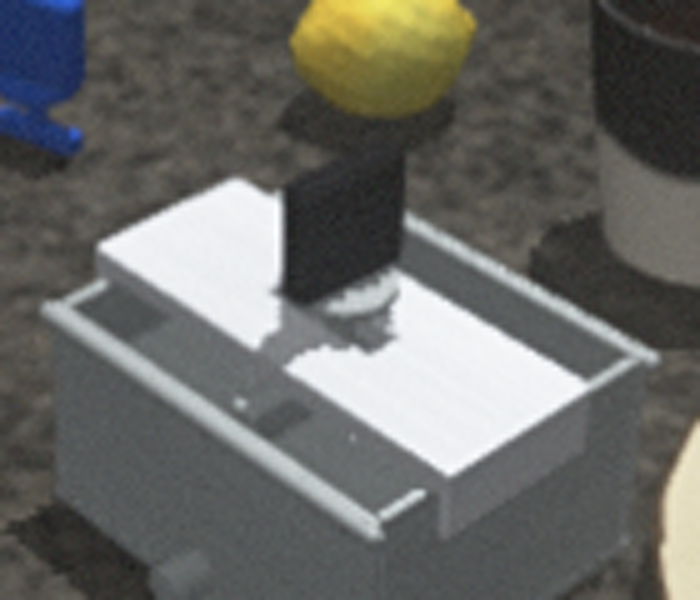

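View pics/t10.png

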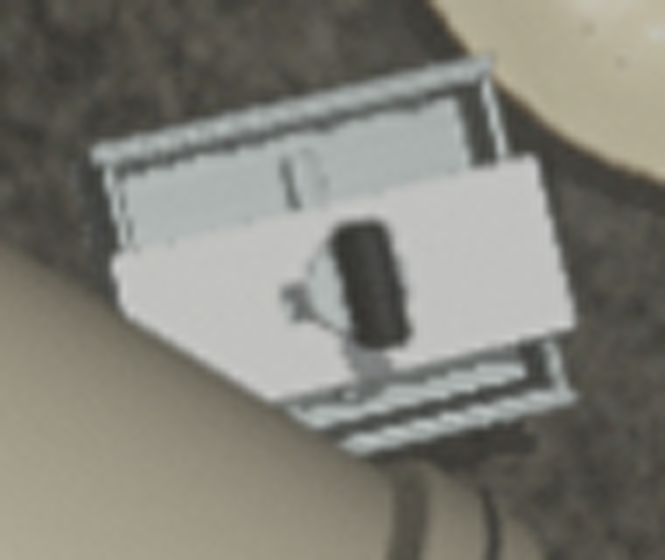

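View pics/top10.png

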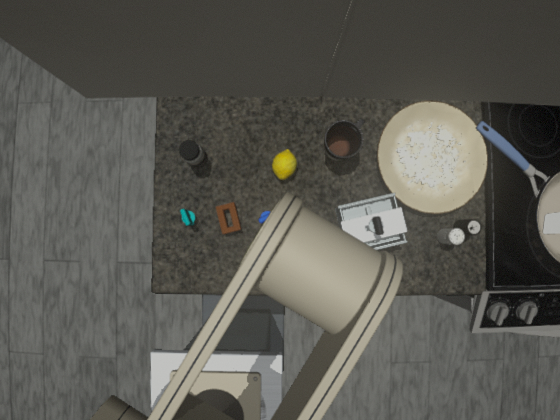

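```bash
python3 - <<'E'
from h import *
P=cloud('scene',np.load('pics/scene10.npy'));x,y,z=P[...,0],P[...,1],P[...,2]
im=cv2.imread('pics/scene10.png').max(-1)
r=np.hypot(x-458,y+360)
g=P[(r<28)&(z>94)&(z<131)&(im<75)]
c,s=np.cos(.241),np.sin(.241)
a=(g[:,0]-457.4)*c+(g[:,1]+359.6)*s; b=-(g[:,0]-457.4)*s+(g[:,1]+359.6)*c
# side face facing camera (-y side): fit b = k0+k1*a+k2*z
m=(g[:,2]<122)
for _ in range(4):
    A=np.c_[np.ones(m.sum()),a[m],g[m,2]-110]; k=np.linalg.lstsq(A,b[m],rcond=None)[0]
    res=b-np.c_[np.ones(len(a)),a,g[:,2]-110]@k; m=(g[:,2]<122)&(abs(res)<2)
print('face',k.round(3),m.sum(),'a range',np.percentile(a[m],[1,99]).round(1))
t=g[:,2]>122
t&=res>2
T=np.c_[np.ones(t.sum()),a[t],b[t]]; kk=np.linalg.lstsq(T,g[t,2],rcond=None)[0]; print('top',kk.round(3),t.sum(),a[t].min(),a[t].max(),b[t].min(),b[t].max())
for lo in(96,102,108,114,120):
    q=m&(abs(g[:,2]-lo)<3); print(lo,np.percentile(a[q],[2,98]).round(1))
L=[(332,228),(385,220),(410,345),(357,350)]
Q=np.array([px2z('top',(u+.5)/7-.5+325,(v+.5)/7-.5+185,127) for u,v in L]);print(Q.mean(0).round(1),[np.degrees(np.arctan2(*(Q[i]-Q[j])[1::-1])).round(1) for i,j in((0,3),(1,2))])
E
```

```text
face [-6.558e+00 -4.200e-02  3.000e-03] 347 a range [-18.6  19.2]
top [1.27573e+02 3.80000e-02 3.20000e-02] 100 -19.58356292531486 18.56715023583018 -4.561766102713773 5.005608298490329
96 [-17.9  16.2]
102 [-18.2  17.1]
108 [-18.8  19.2]
114 [-18.   18.8]
120 [-18.   17.8]
[ 457.6 -357.7  127. ] [np.float64(11.6), np.float64(11.3)]
```

```bash
python3 -c "
from h import *
print(arm.finish_job())"
```

```text
the job is handed in; nothing more can be done
None
```

I locked the key in the food press and handed the job in at about 24 s of the 67 s allowed.

**What I did:** I lifted the black key straight out of the block and put its head through the slot, which the cameras showed about 5 mm off the press centre. I pushed the plate down with about 12 N and turned the key clockwise about 92° at the turning depth. Then I let it rise until it met a hard stop at the notch, eased the force to about zero, let go and moved the arm away.

**Last checks:**
- **Height:** the grip top measured 127.6 mm, and the camera was reading about 1 mm high at the bar. That puts the key's origin at about 62 mm, the locked level.
- **Position:** the key stands upright and in line with the slot, at about 11.4° against the press's 13.8°. That means it turned slightly past 90°, as the stops allow.
- **Forces:** the force on the gripper was about zero after release. Readings between moves never passed about 13 N.
- **Other things:** nothing I could see had moved. In the last top picture the arm hid the garlic and most of the blue key, so I could not check the garlic there, but the path never came near it.

**What disagreed:**
- **Gripper drift:** while pushing, the arm gave a little, so the gripper drifted about 1–2 mm sideways and tilted about 1.7°. The released key measured upright.
- **Force while rising:** the upward force was lower than the spring alone would give, probably from friction.
- **Plate position:** I did not measure it directly. I inferred it from the key's height.

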